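Point out what goes into the pot

TASK

Show a kitchen helper what goes into the pot: with the fingertips, point at the flat tin that stands on the round board, then at the garlic bulb, and last at the open mouth of the steel pot. Each time bring the fingertips over its middle, a few centimetres above it, and stay still there for two seconds; finish still pointing at the pot. Touch nothing at all, and do not point at anything else: in between, travel well above the things.

Things in the scene. Friction and masses are not known exactly. Their poses are not given: they have to be found in the camera images.
- tin_top (a point): the tin to point at: low round tin, 86 mm across, 40 mm high, loose, standing on the round board (so its top is 53 mm above the worktop). This point is the centre of its top face; z up
- garlic_top (a point): the garlic bulb to point at: pale, 60 mm across, 58 mm high with its short stalk, loose on the worktop in front of the kettle or at the right front corner; it changes places with the onion and the spare tin. This point is on its middle axis at full height; z up
- pot_top (a point): the pot to point at: small open steel pot without lid, 163 mm across, 84 mm high, two black side handles (241 mm over them, along its y axis), loose, at the left. This point is the centre of its mouth, level with the rim; z up. A microwave hangs beyond the pot: its front is at x = 0.56 m, y above 0.24 m, from 0.24 to 0.49 m above the worktop
- board: round wooden board, 252 mm across, 13 mm thick, loose, flat on the worktop right of centre; carries the tin. Origin: centre of its underside. The kettle (220 mm high) stands left of the board: its front is at x = 0.58 m, y 0.03 to 0.25 m. Also about: a tall tin (110 mm) at the left end, a potato at the right end, mugs, jars and a pepper mill
- spare_tin_top (a point): not to be pointed at: a tin just like the other (86 mm across, 40 mm high), but standing on the worktop itself, in one of the three places that it shares with the garlic and the onion. This point is the centre of its top face
- onion_top (a point): not to be pointed at: brown onion, 82 mm across, 94 mm high with its pointed tip. This point is on its middle axis at full height

How it is judged:
By the outcome, as a careful person would: the job done as asked, in the order asked, and still so for the second after the job is handed in, with the robot touching nothing.
It also fails if it takes over 67 s, if anything falls off the work surface, if the arm or the gripper's body presses on something with over 40 N, if the wrist force passes 120 N, or if a joint passes its speed limit or range.

ROBOT

A 7-joint arm with a two-finger parallel gripper is mounted at the origin on a cart in front of the work surface, level with it; the furniture and walls round the work are solid. World frame = base frame: x ahead of the robot, y to its left, z up, the work surface at z = 0. Lengths are in m, angles in rad, forces in N, time in s.
With the tool pointing down it reaches from about 0.4 to 0.85 m from the base axis. Payload 10.4 kg.
Tool frame: the origin (TCP) lies on the centre line of the jaws, within the pads' length; the fingertips stand 14 mm ahead of it and the grasp point (between the pads) lies 5 mm behind it (manip.tip_reach is the distance from the TCP to the fingertips, in m); z points along the fingers, y is the line along which they close (so a half turn about z gives the same grasp; the last joint's range is limited). The gripper opens to 85 mm and grips with 20 to 120 N. Pads are 22 mm wide; open, the fingers measure 114 mm over their backs; the gripper's body (76 mm by 85 mm) begins 54 mm behind the grasp point. The pads swing forward as they close: fully open they stand 13 mm farther back than shut.
Start: joints at [1.242, 0.332, -0.065, 1.46, 0.022, 1.35, -0.088], TCP at [0.188, -0.596, 0.245] pointing down, gripper open.
Joint ranges: [-2.6, 2.6], [-0.5, 2.12], [-1.47, 1.34], [0.16, 2.42], [-1.27, 4.41], [0.06, 2.06], [-2.6, 2.6]. Speed limits (rad/s): [2.22, 2.22, 2.79, 2.79, 3.14, 3.14, 3.14].

INTERFACE

Orientations are given as a unit quaternion [x, y, z, w].
In Python, from workcell import manip gives the robot as it stands.
- The arm moves only by the shell command python3 -m pendant 'ROWS' [FORCE]. ROWS is JSON, a list of rows, each a list of 7 numbers: the shift along the tool's x, y, z in units of 50 mm (1.0 is 50 mm), then the turn, a rotation vector about the tool's x, y, z in units of 8 degrees (1.0 is 8 degrees), then the opening, from -1 (shut) to 1 (fully open), so that 0 is half open. In form: [[dx, dy, dz, ax, ay, az, jaw], ...]. A call has exactly 10 rows; each row is the pose to reach, as a shift and turn from the pose commanded when the call began, along the tool's axes at that moment; what a row does not reach only later rows make up. A row lasts 1/8 s, in which the tool goes at most 62.5 mm and 10.7 degrees, less where a joint would pass 70% of its speed; a pose out of reach is approached as far as the arm can. A call with a gripper value outside its range is refused whole. The fingers move at their own pace and stop on an object; FORCE is the grip in N (left out, the last holds). Time passes only in rows, so rows that repeat a pose let the fingers close, or fill a call up. It gives the time, the measured TCP pose, the force, the opening and the grip force at its end, in the units of the state.
- manip.get_obs(): the state, without advancing time (a new reading comes with each control period).
- manip.camera(name): name is "scene" or "top" or "wrist"; returns (picture, depth): 480x640x3 uint8, red, green, blue; 480x640 float32, m along the optical axis (not along the pixel's ray), 0 where there is no reading.
- manip.get_calibration(name): a dict with "fx", "fy", "cx", "cy" (pixels), "D" ([k1, k2, p1, p2, k3] as OpenCV has them; the pictures are not rectified), "xyz" and "orientation" of the camera in the world. Camera axes: x right, y up, looking along -z (the intrinsics and any distortion apply to the point x, -y, -z); pixel columns grow to the right and rows downward; lengths in m; the calibration is good to about 2 mm. A picture is of the moment at which its call begins: read the wrist's pose just before it. get_calibration takes no time and is no camera call; for the wrist camera it gives the pose at the moment of the call.
- manip.hand_in(): hands the job in; it is judged then, once.
Trained networks look in the newest picture that a camera, given by its name, has taken for a name from the list of things; names that differ only in an ending like _2 or _b are one class to them, and where a whole thing is asked for, a point or a joint stands for the part that bears it (a point fixed in the world has none). Each returns a list of dicts, best first, with "p" (0 to 1); they miss things now and then, are a little off and sometimes report something else, mostly with a low value. They report only what shows in the picture. A call takes as long as a camera call.
- manip.find_in(thing, camera): "box" ([left, top, right, bottom] in pixels, round what is visible of it).
- manip.trace(thing, camera): "pixels" (480x640 bool, what is visible of it) and "box" ([left, top, right, bottom] in pixels, round what is visible of it).
- manip.tip_of(thing, camera): "pixel" ([column, row] in pixels: a listed point, or the origin of a listed thing).
The state is a dict: "clock": time; "joint_pos": joint angles; "joint_velocities": joint speeds; "tau": joint torques, N m; "position": TCP position; "ee_rot": TCP orientation; "ft_force": force on the tool from outside, world axes, zero at the start; "torque": the same for the moment, N m; "grip_width": opening from 0.0 (shut) to 1.0 (fully open); "grasp_force": force on a finger pad.
Only numpy, scipy, OpenCV 4.12 (cv2) and the standard library are available. Lean on these libraries where they do the work, as an engineer would, in place of code of your own. Each camera call takes 0.05 s, during which the arm holds its last target. There are 200 camera calls.

## Working session

There is one attempt and no reset: what is moved stays moved. The work goes in short steps, Python scripts to look and compute and a shell command to move; the robot and the scene stay as the last step left them, time stands still between calls to the robot, and variables do not carry over. Pictures are saved under pics/ and viewed, at most 10 in all, crops included, and the job is handed in when it is done.

```bash
mkdir -p pics
cat > h.py <<'E'
import numpy as np, cv2
from scipy.spatial.transform import Rotation as R
from workcell import manip
def unproj(cam,px,depth=None,z=None,cal=None):
    c=cal or manip.get_calibration(cam)
    K=np.array([[c['fx'],0,c['cx']],[0,c['fy'],c['cy']],[0,0,1]])
    u=cv2.undistortPoints(np.array(px,float).reshape(-1,1,2),K,np.array(c['D'],float)).reshape(-1,2)
    d=np.c_[u[:,0],-u[:,1],-np.ones(len(u))]
    Rm=R.from_quat(c['orientation']).as_matrix(); o=np.array(c['xyz'])
    w=d@Rm.T
    s=np.asarray(depth).reshape(-1) if depth is not None else (z-o[2])/w[:,2]
    return o+w*s[:,None]
E
python3 - <<'E'
from h import *
o=manip.get_obs();print(o['clock'],o['position'],R.from_quat(o['ee_rot']).as_matrix().round(3))
H={'tin_top':.053,'garlic_top':.058,'pot_top':.084,'spare_tin_top':.04,'onion_top':.094}
for cam in('top','scene'):
    im,d=manip.camera(cam);cv2.imwrite(f'pics/{cam}.png',im[:,:,::-1])
    for t in H:
        for r in manip.tip_of(t,cam)[:3]: print(cam,t,round(r['p'],2),np.round(r['pixel']),unproj(cam,r['pixel'],z=H[t])[0].round(3))
        for r in manip.trace(t,cam)[:2]:
            m=r['pixels']&(d>0); v,u=np.nonzero(m)
            if len(v)==0: continue
            P=unproj(cam,np.c_[u,v],d[v,u]); zt=np.percentile(P[:,2],95); Q=P[P[:,2]>zt-.012]
            print('   trace',round(r['p'],2),np.round(r['box']),'z95',zt.round(3),'topmid',((Q.min(0)+Q.max(0))/2).round(3),'med',np.median(P,0).round(3))
E
```

```text
0.0 [ 0.18803607 -0.59565016  0.24449218] [[ 0.954  0.301 -0.001]
 [ 0.301 -0.954  0.001]
 [-0.    -0.002 -1.   ]]
top tin_top 0.61 [408. 191.] [ 0.624 -0.224  0.053]
   trace 0.73 [390. 173. 426. 212.] z95 0.054 topmid [ 0.621 -0.22   0.049] med [ 0.618 -0.219  0.05 ]
top garlic_top 0.84 [279. 268.] [0.433 0.095 0.058]
   trace 0.68 [271. 258. 297. 277.] z95 0.048 topmid [0.439 0.091 0.046] med [0.44  0.091 0.036]
top pot_top 0.87 [175. 272.] [0.426 0.333 0.084]
   trace 0.8 [132. 235. 229. 306.] z95 0.083 topmid [0.429 0.328 0.08 ] med [0.431 0.345 0.01 ]
top spare_tin_top 0.58 [487. 274.] [ 0.416 -0.412  0.04 ]
top spare_tin_top 0.31 [321. 262.] [ 0.45  -0.006  0.04 ]
   trace 0.81 [461. 257. 499. 292.] z95 0.04 topmid [ 0.416 -0.398  0.037] med [ 0.416 -0.395  0.037]
   trace 0.26 [391. 176. 425. 212.] z95 0.054 topmid [ 0.621 -0.22   0.049] med [ 0.618 -0.218  0.05 ]
top onion_top 0.85 [320. 260.] [ 0.448 -0.002  0.094]
top onion_top 0.73 [282. 267.] [0.434 0.086 0.094]
   trace 0.68 [305. 246. 338. 281.] z95 0.078 topmid [ 0.444 -0.006  0.082] med [ 0.442 -0.005  0.064]
scene spare_tin_top 0.65 [471. 361.] [ 0.417 -0.407  0.04 ]
   trace 0.93 [445. 344. 489. 389.] z95 0.04 topmid [ 0.417 -0.4    0.036] med [ 0.408 -0.401  0.035]
   trace 0.66 [447. 343. 490. 390.] z95 0.04 topmid [ 0.417 -0.4    0.036] med [ 0.408 -0.401  0.035]
   trace 0.63 [304. 287. 329. 299.] z95 0.049 topmid [ 0.42  -0.019  0.045] med [ 0.412 -0.027  0.037]
```

View pics/top.png

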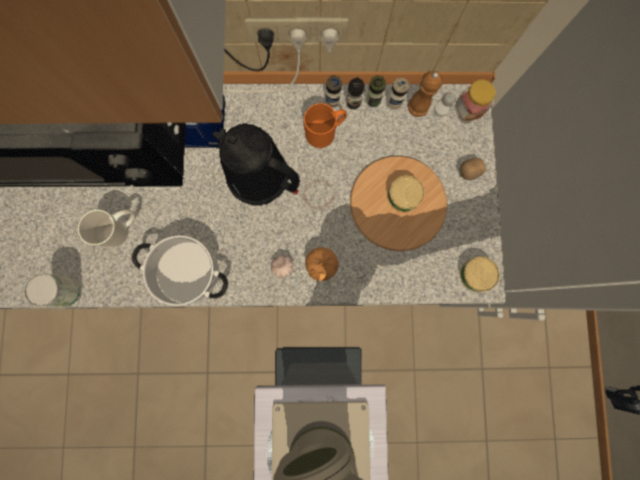

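View pics/scene.png

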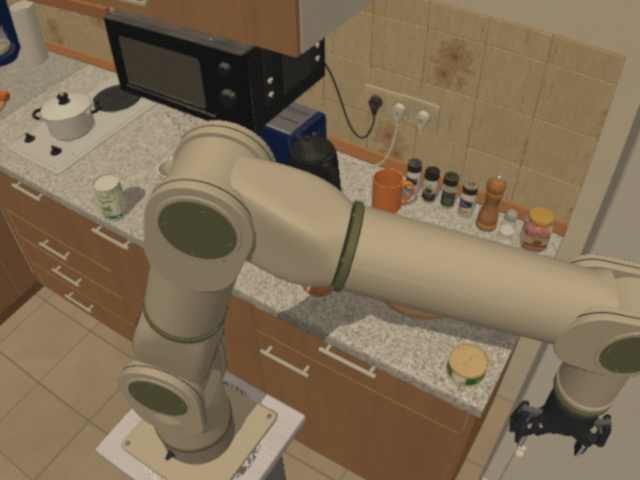

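The top view shows the tin on the board at (406,193), the garlic at (281,266), the onion at (321,264), the pot at (183,270) and the spare tin at the right front corner (480,274). The networks agree with this. In the scene view the gripper stands at the far right, in front of the tall cabinet, so I'll move it left before going forward.

```bash
cat > go.py <<'E'
import sys
from h import *
o=manip.get_obs();p=np.array(o['position']);Rm=R.from_quat(o['ee_rot'])
t=np.array([float(a) for a in sys.argv[1:4]]); t[2]+=manip.tip_reach   # argument: fingertip target
print(round(o['clock'],2),'tip',(p+Rm.as_matrix()[:,2]*manip.tip_reach).round(4),'shift',(Rm.inv().apply(t-p)/.05).round(2),'q',np.round(o['joint_pos'],2),'F',np.round(o['ft_force'],1),'reach',manip.tip_reach)
E
python3 go.py 0.35 -0.25 0.27
```

```text
1.1 tip [ 0.1882 -0.596   0.2314] shift [ 5.17 -5.63 -0.77] q [ 1.24  0.33 -0.06  1.46  0.02  1.35 -0.09] F [-0.3 -0.5  0. ] reach 0.014
```

```bash
python3 -m pendant '[[0.5,-0.6,-0.3,0,0,0,-1],[1.2,-1.3,-0.6,0,0,0,-1],[2,-2.2,-0.8,0,0,0,-1],[2.8,-3,-0.8,0,0,0,-1],[3.5,-3.8,-0.8,0,0,0,-1],[4.2,-4.6,-0.8,0,0,0,-1],[4.8,-5.2,-0.8,0,0,0,-1],[5.2,-5.6,-0.8,0,0,0,-1],[5.2,-5.6,-0.8,0,0,0,-1],[5.2,-5.6,-0.8,0,0,0,-1]]'; python3 go.py 0.621 -0.221 0.25
```

```text
clock: 2.35
position: [0.3514, -0.2514, 0.2854]
ee_rot: [0.988, 0.152, -0.0, 0.0]
ft_force: [0.2, -0.5, 0.1]
grip_width: 0.001
grasp_force: 0.0
2.35 tip [ 0.3514 -0.2515  0.2714] shift [5.33 1.04 0.43] q [ 0.92 -0.1  -0.37  1.85 -0.04  1.38 -0.71] F [ 0.2 -0.5  0.1] reach 0.014
```

```bash
python3 -m pendant '[[0.6,0.1,0,0,0,0,-1],[1.3,0.3,0,0,0,0,-1],[2.1,0.4,0.1,0,0,0,-1],[2.9,0.6,0.2,0,0,0,-1],[3.7,0.7,0.3,0,0,0,-1],[4.4,0.9,0.4,0,0,0,-1],[5,1,0.4,0,0,0,-1],[5.3,1,0.4,0,0,0,-1],[5.3,1,0.4,0,0,0,-1],[5.3,1,0.4,0,0,0,-1]]'; python3 go.py 0.621 -0.221 0.088
python3 - <<'E'
from h import *
for cam,ts in (('wrist',['tin_top']),('top',['tin_top','garlic_top','pot_top']),('scene',['garlic_top','pot_top'])):
    im,d=manip.camera(cam);cv2.imwrite(f'pics/{cam}2.png',im[:,:,::-1])
    H={'tin_top':.053,'garlic_top':.058,'pot_top':.084}
    for t in ts:
        for r in manip.tip_of(t,cam)[:2]: print(cam,t,round(r['p'],2),np.round(r['pixel']),unproj(cam,r['pixel'],z=H[t])[0].round(3))
        for r in manip.trace(t,cam)[:2]:
            m=r['pixels']&(d>0); v,u=np.nonzero(m)
            if len(v)==0: continue
            P=unproj(cam,np.c_[u,v],d[v,u]); zt=np.percentile(P[:,2],95); Q=P[P[:,2]>zt-.012]
            print('   trace',round(r['p'],2),np.round(r['box']),'z95',zt.round(3),'topmid',((Q.min(0)+Q.max(0))/2).round(3))
E
```

```text
clock: 3.6
position: [0.6187, -0.2195, 0.2656]
ee_rot: [0.988, 0.152, -0.0, 0.0]
ft_force: [-0.1, -0.8, 0.3]
grip_width: 0.004
grasp_force: 0.0
3.6 tip [ 0.6187 -0.2196  0.2516] shift [0.04 0.04 3.27] q [ 0.62  0.44 -0.49  1.32  0.2   1.44 -1.13] F [-0.1 -0.8  0.3] reach 0.014
wrist tin_top 0.82 [326. 211.] [ 0.622 -0.221  0.053]
   trace 0.88 [276. 158. 372. 260.] z95 0.053 topmid [ 0.623 -0.218  0.049]
top tin_top 0.57 [407. 190.] [ 0.624 -0.222  0.053]
   trace 0.87 [387. 174. 426. 214.] z95 0.054 topmid [ 0.622 -0.221  0.05 ]
top garlic_top 0.94 [279. 266.] [0.44  0.095 0.058]
   trace 0.8 [271. 255. 297. 277.] z95 0.049 topmid [0.44  0.091 0.048]
   trace 0.27 [392. 177. 425. 212.] z95 0.053 topmid [ 0.621 -0.22   0.05 ]
top pot_top 0.65 [177. 271.] [0.428 0.331 0.084]
   trace 0.65 [129. 235. 228. 307.] z95 0.083 topmid [0.429 0.329 0.08 ]
scene garlic_top 0.64 [281. 261.] [0.433 0.088 0.058]
scene garlic_top 0.22 [420. 281.] [ 0.546 -0.221  0.058]
   trace 0.61 [272. 259. 294. 280.] z95 0.047 topmid [0.439 0.09  0.048]
scene pot_top 0.56 [202. 217.] [0.434 0.329 0.084]
   trace 0.96 [167. 195. 196. 249.] z95 0.083 topmid [0.281 0.189 0.332]
```

```bash
python3 -m pendant '[[0,0,0.4,0,0,0,-1],[0.1,0,1,0,0,0,-1],[0.1,0,1.6,0,0,0,-1],[0.1,0,2.2,0,0,0,-1],[0.1,0,2.7,0,0,0,-1],[0.1,0,3.1,0,0,0,-1],[0.1,0,3.3,0,0,0,-1],[0.1,0,3.3,0,0,0,-1],[0.1,0,3.3,0,0,0,-1],[0.1,0,3.3,0,0,0,-1]]'; python3 go.py 0.622 -0.22 0.088
```

```text
clock: 5.6
position: [0.6249, -0.2173, 0.1013]
ee_rot: [0.988, 0.152, 0.001, 0.0]
ft_force: [0.7, -0.2, -0.3]
grip_width: 0.0
grasp_force: 0.0
5.6 tip [ 0.6249 -0.2173  0.0873] shift [-0.07  0.03 -0.01] q [ 0.61  0.56 -0.47  1.5   0.27  1.15 -1.18] F [ 0.7 -0.2 -0.3] reach 0.014
```

```bash
for i in 1; do python3 -m pendant '[[0,0,0,0,0,0,-1],[0,0,0,0,0,0,-1],[0,0,0,0,0,0,-1],[0,0,0,0,0,0,-1],[0,0,0,0,0,0,-1],[0,0,0,0,0,0,-1],[0,0,0,0,0,0,-1],[0,0,0,0,0,0,-1],[0,0,0,0,0,0,-1],[0,0,0,0,0,0,-1]]'; done; python3 -m pendant '[[0,0,0,0,0,0,-1],[0,0,0,0,0,0,-1],[0,0,0,0,0,0,-1],[0,0,0,0,0,0,-1],[0,0,0,0,0,0,-1],[0,0,0,0,0,0,-1],[0,0,0,0,0,0,-1],[0,0,0,0,0,0,-1],[0,0,0,0,0,0,-1],[0,0,0,0,0,0,-1]]'; python3 go.py 0.622 -0.22 0.25
python3 - <<'E'
from h import *
im,d=manip.camera('scene');cv2.imwrite('pics/tin.png',im[:,:,::-1])
E
```

```text
clock: 6.85
position: [0.6244, -0.2172, 0.1003]
ee_rot: [0.988, 0.152, 0.0, 0.0]
ft_force: [-0.2, -0.8, 0.8]
grip_width: 0.002
grasp_force: 0.0
clock: 8.1
position: [0.6244, -0.2171, 0.1003]
ee_rot: [0.988, 0.152, 0.0, 0.0]
ft_force: [0.2, 0.4, 0.2]
grip_width: 0.001
grasp_force: 0.0
8.1 tip [ 0.6244 -0.2171  0.0863] shift [-0.06  0.04 -3.27] q [ 0.61  0.56 -0.47  1.5   0.27  1.14 -1.18] F [0.2 0.4 0.2] reach 0.014
```

View pics/tin.png

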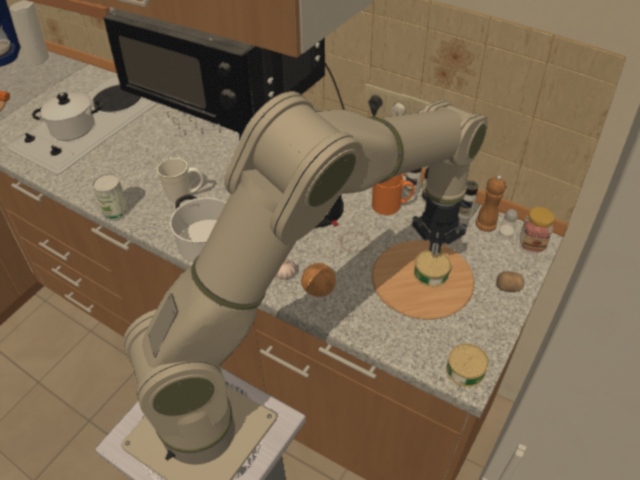

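The fingertips are over the middle of the board tin at (434,250). I'll rise now and go to the garlic.

```bash
python3 -m pendant '[[0,0,0,0,0,0,-1],[0,0,0,0,0,0,-1],[0,0,-0.4,0,0,0,-1],[0,0,-1,0,0,0,-1],[0,0,-1.7,0,0,0,-1],[0,0,-2.4,0,0,0,-1],[0,0,-3,0,0,0,-1],[0,0,-3.4,0,0,0,-1],[0,0,-3.4,0,0,0,-1],[0,0,-3.4,0,0,0,-1]]'; python3 go.py 0.439 0.092 0.25
```

```text
clock: 9.4
position: [0.6241, -0.2171, 0.2699]
ee_rot: [0.988, 0.152, -0.0, -0.0]
ft_force: [0.5, 0.7, 0.0]
grip_width: 0.003
grasp_force: 0.0
9.4 tip [ 0.6241 -0.2171  0.2559] shift [-1.67 -7.01  0.12] q [ 0.61  0.45 -0.49  1.3   0.21  1.45 -1.13] F [0.5 0.7 0. ] reach 0.014
```

```bash
python3 -m pendant '[[-0.1,-0.6,0,0,0,-0.3,-1],[-0.3,-1.4,0,0,0,-0.7,-1],[-0.6,-2.3,0,0,0,-1.2,-1],[-0.8,-3.2,0,0,0,-1.6,-1],[-1,-4.1,0,0,0,-2,-1],[-1.2,-5,0,0,0,-2.4,-1],[-1.4,-5.9,0,0,0,-2.7,-1],[-1.6,-6.6,0.1,0,0,-3,-1],[-1.7,-7,0.1,0,0,-3,-1],[-1.7,-7,0.1,0,0,-3,-1]]'; python3 go.py 0.439 0.092 0.095
python3 - <<'E'
from h import *
im,d=manip.camera('wrist');cv2.imwrite('pics/w3.png',im[:,:,::-1])
for t,z in (('garlic_top',.058),('garlic_top',.03)):
    for r in manip.tip_of(t,'wrist')[:2]: print(t,round(r['p'],2),np.round(r['pixel']),unproj('wrist',r['pixel'],z=z)[0].round(3))
for r in manip.trace('garlic_top','wrist')[:2]:
    v,u=np.nonzero(r['pixels']&(d>0));P=unproj('wrist',np.c_[u,v],d[v,u]);P=P[P[:,2]>.01]
    print(r['p'],r['box'],((P.min(0)+P.max(0))/2).round(3),P.max(0).round(3),P[P[:,2].argmax()].round(3))
E
```

```text
clock: 10.65
position: [0.4377, 0.0915, 0.2653]
ee_rot: [0.935, 0.355, -0.0, 0.0]
ft_force: [0.0, -0.6, 0.2]
grip_width: 0.004
grasp_force: 0.0
10.65 tip [0.4377 0.0915 0.2513] shift [0.03 0.01 3.13] q [ 0.5  -0.05 -0.77  1.84 -0.03  1.34 -1.11] F [ 0.  -0.6  0.2] reach 0.014
garlic_top 0.63 [325. 212.] [0.442 0.091 0.058]
garlic_top 0.63 [325. 212.] [0.438 0.087 0.03 ]
0.92 [294.5, 172.6, 355.0, 229.7] [0.445 0.092 0.038] [0.473 0.12  0.059] [0.446 0.081 0.059]
```

View pics/w3.png

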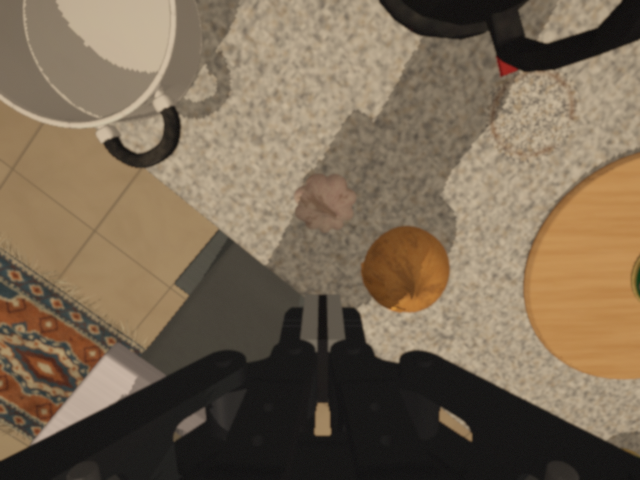

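Wrist view: the garlic is at (326,202), with the onion beside it at (405,270). I'll descend to 4 cm above the garlic.

```bash
python3 -m pendant '[[0,0,0.4,0,0,0,-1],[0.05,0.05,1,0,0,0,-1],[0.05,0.05,1.6,0,0,0,-1],[0.05,0.05,2.2,0,0,0,-1],[0.05,0.05,2.6,0,0,0,-1],[0.05,0.05,2.9,0,0,0,-1],[0.05,0.05,3.05,0,0,0,-1],[0.05,0.05,3.05,0,0,0,-1],[0.05,0.05,3.05,0,0,0,-1],[0.05,0.05,3.05,0,0,0,-1]]'; python3 go.py 0.441 0.091 0.098
```

```text
clock: 12.1
position: [0.4418, 0.0908, 0.1133]
ee_rot: [0.935, 0.354, 0.0, 0.0]
ft_force: [-0.0, 0.8, -0.2]
grip_width: -0.003
grasp_force: 0.0
12.1 tip [0.4418 0.0908 0.0993] shift [-0.01 -0.01  0.03] q [ 0.45  0.15 -0.79  2.02  0.12  1.02 -1.24] F [-0.   0.8 -0.2] reach 0.014
```

```bash
python3 -m pendant '[[0,0,0,0,0,0,-1],[0,0,0,0,0,0,-1],[0,0,0,0,0,0,-1],[0,0,0,0,0,0,-1],[0,0,0,0,0,0,-1],[0,0,0,0,0,0,-1],[0,0,0,0,0,0,-1],[0,0,0,0,0,0,-1],[0,0,0,0,0,0,-1],[0,0,0,0,0,0,-1]]'; python3 -m pendant '[[0,0,0,0,0,0,-1],[0,0,0,0,0,0,-1],[0,0,0,0,0,0,-1],[0,0,0,0,0,0,-1],[0,0,0,0,0,0,-1],[0,0,0,0,0,0,-1],[0,0,0,0,0,0,-1],[0,0,0,0,0,0,-1],[0,0,0,0,0,0,-1],[0,0,0,0,0,0,-1]]'; python3 go.py 0.441 0.091 0.25
python3 - <<'E'
from h import *
im,d=manip.camera('wrist');cv2.imwrite('pics/garlic.png',im[:,:,::-1])
E
```

```text
clock: 13.35
position: [0.4415, 0.0908, 0.1128]
ee_rot: [0.935, 0.354, 0.0, 0.0]
ft_force: [0.1, -0.3, 0.8]
grip_width: -0.002
grasp_force: 0.0
clock: 14.6
position: [0.4414, 0.0908, 0.1128]
ee_rot: [0.935, 0.354, -0.0, 0.0]
ft_force: [-0.1, -0.4, -0.0]
grip_width: 0.001
grasp_force: 0.0
14.6 tip [0.4414 0.0908 0.0988] shift [-0.   -0.01 -3.02] q [ 0.45  0.15 -0.79  2.02  0.12  1.02 -1.24] F [-0.1 -0.4 -0. ] reach 0.014
```

View pics/garlic.png

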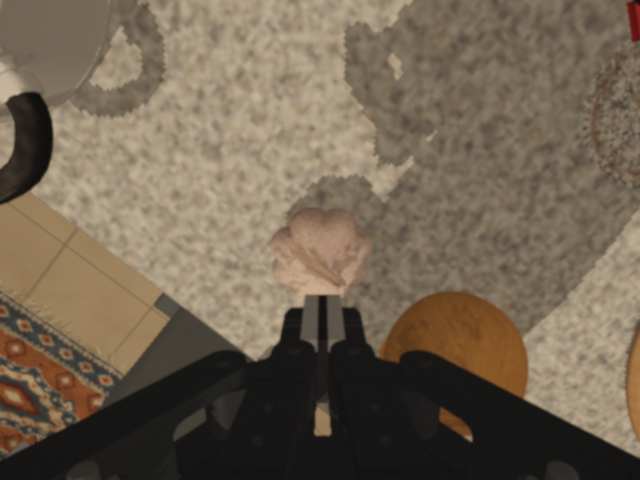

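The fingertips at (322,300) are just above the garlic at (322,255), centred on it, and nothing is touched. I'll rise and go to the pot.

```bash
python3 -m pendant '[[0,0,0,0,0,0,-1],[0,0,0,0,0,0,-1],[0,0,-0.4,0,0,0,-1],[0,0,-1,0,0,0,-1],[0,0,-1.6,0,0,0,-1],[0,0,-2.2,0,0,0,-1],[0,0,-2.8,0,0,0,-1],[0,0,-3.1,0,0,0,-1],[0,0,-3.1,0,0,0,-1],[0,0,-3.1,0,0,0,-1]]'; python3 go.py 0.429 0.33 0.25
```

```text
clock: 15.9
position: [0.441, 0.0906, 0.2666]
ee_rot: [0.935, 0.354, -0.001, -0.0]
ft_force: [-0.2, 0.2, -0.7]
grip_width: -0.001
grasp_force: 0.0
15.9 tip [0.441  0.0906 0.2526] shift [ 2.99 -3.74  0.05] q [ 0.51 -0.04 -0.78  1.83 -0.03  1.34 -1.11] F [-0.2  0.2 -0.7] reach 0.014
```

```bash
python3 -m pendant '[[0.2,-0.3,0,0,0,-0.3,-1],[0.5,-0.7,0,0,0,-0.7,-1],[0.9,-1.2,0,0,0,-1.1,-1],[1.4,-1.7,0,0,0,-1.5,-1],[1.8,-2.3,0,0,0,-2,-1],[2.3,-2.8,0,0,0,-2.4,-1],[2.7,-3.3,0,0,0,-2.8,-1],[2.9,-3.6,0,0,0,-3,-1],[3,-3.75,0,0,0,-3,-1],[3,-3.75,0,0,0,-3,-1]]'; python3 go.py 0.429 0.33 0.124
python3 - <<'E'
from h import *
im,d=manip.camera('wrist');cv2.imwrite('pics/w5.png',im[:,:,::-1])
for r in manip.tip_of('pot_top','wrist')[:2]: print(round(r['p'],2),np.round(r['pixel']),unproj('wrist',r['pixel'],z=.084)[0].round(3))
v,u=np.nonzero((d>0));P=unproj('wrist',np.c_[u,v],d[v,u]);P=P[(abs(P[:,2]-.082)<.004)&(np.hypot(P[:,0]-.429,P[:,1]-.33)<.1)]
c,r=cv2.minEnclosingCircle(P[:,:2].astype(np.float32));print(len(P),c,r)
A=np.c_[2*P[:,:2],np.ones(len(P))];print(np.linalg.lstsq(A,(P[:,:2]**2).sum(1),rcond=None)[0])
E
```

```text
clock: 17.15
position: [0.4287, 0.3317, 0.2677]
ee_rot: [0.84, 0.542, -0.0, -0.0]
ft_force: [0.2, -0.6, 0.2]
grip_width: 0.0
grasp_force: 0.0
17.15 tip [0.4287 0.3317 0.2537] shift [-0.03  0.02  2.59] q [ 0.11  0.27 -1.    1.61  0.23  1.39 -1.34] F [ 0.2 -0.6  0.2] reach 0.014
0.74 [327. 219.] [0.434 0.331 0.084]
4572 (0.43230774998664856, 0.3293415606021881) 0.08185519278049469
[ 0.43270901  0.33001963 -0.29003887]
```

View pics/w5.png

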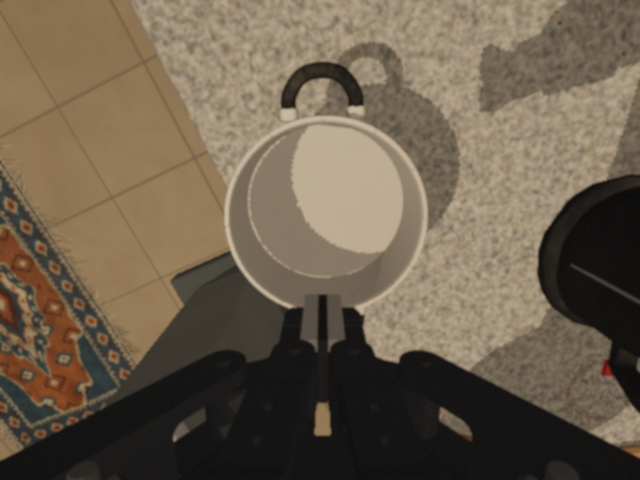

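Wrist view: the pot mouth is centred at about (326,213), and a circle fit puts the centre at (0.432, 0.330). I'll descend to 4 cm above the rim.

```bash
python3 -m pendant '[[0,0,0.3,0,0,0,-1],[0,0.1,0.8,0,0,0,-1],[0,0.1,1.3,0,0,0,-1],[0,0.1,1.8,0,0,0,-1],[0,0.1,2.2,0,0,0,-1],[0,0.1,2.5,0,0,0,-1],[0,0.1,2.6,0,0,0,-1],[0,0.1,2.6,0,0,0,-1],[0,0.1,2.6,0,0,0,-1],[0,0.1,2.6,0,0,0,-1]]'; python3 go.py 0.432 0.33 0.124
```

```text
clock: 18.5
position: [0.4343, 0.3288, 0.1383]
ee_rot: [0.841, 0.541, 0.0, 0.0]
ft_force: [-0.0, 0.7, 0.6]
grip_width: -0.001
grasp_force: 0.0
18.5 tip [0.4343 0.3288 0.1243] shift [ 0.   -0.05  0.01] q [ 0.06  0.4  -0.95  1.77  0.35  1.16 -1.42] F [-0.   0.7  0.6] reach 0.014
```

```bash
python3 -m pendant '[[0,0,0,0,0,0,-1],[0,0,0,0,0,0,-1],[0,0,0,0,0,0,-1],[0,0,0,0,0,0,-1],[0,0,0,0,0,0,-1],[0,0,0,0,0,0,-1],[0,0,0,0,0,0,-1],[0,0,0,0,0,0,-1],[0,0,0,0,0,0,-1],[0,0,0,0,0,0,-1]]'; python3 -m pendant '[[0,0,0,0,0,0,-1],[0,0,0,0,0,0,-1],[0,0,0,0,0,0,-1],[0,0,0,0,0,0,-1],[0,0,0,0,0,0,-1],[0,0,0,0,0,0,-1],[0,0,0,0,0,0,-1],[0,0,0,0,0,0,-1],[0,0,0,0,0,0,-1],[0,0,0,0,0,0,-1]]'; python3 go.py 0.432 0.33 0.124
python3 - <<'E'
from h import *
im,d=manip.camera('top');cv2.imwrite('pics/pot.png',im[:,:,::-1])
E
```

```text
clock: 19.75
position: [0.434, 0.3285, 0.1378]
ee_rot: [0.841, 0.541, 0.0, 0.0]
ft_force: [-0.1, 0.7, -0.5]
grip_width: 0.0
grasp_force: 0.0
clock: 21.0
position: [0.434, 0.3285, 0.1378]
ee_rot: [0.841, 0.541, -0.0, 0.0]
ft_force: [-0.3, 0.3, -0.0]
grip_width: -0.004
grasp_force: 0.0
21.0 tip [0.434  0.3285 0.1238] shift [ 0.01 -0.05 -0.  ] q [ 0.06  0.4  -0.95  1.77  0.35  1.16 -1.42] F [-0.3  0.3 -0. ] reach 0.014
```

View pics/pot.png

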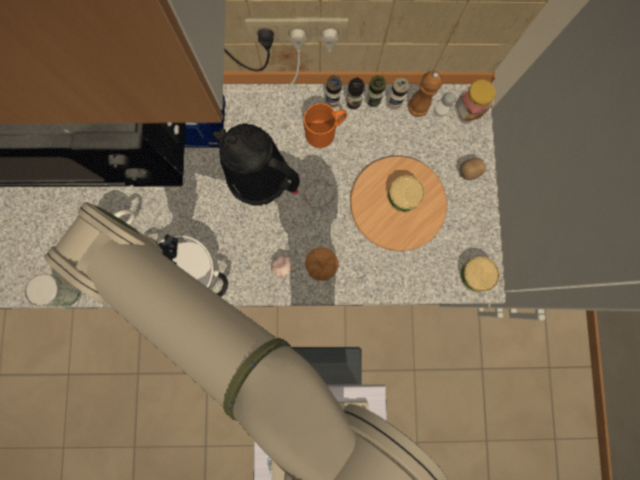

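The top view shows every object where it was, with the arm over the pot at about (175,260). The fingertips have held still there for more than 2 s.

```bash
python3 -c "
from workcell import manip
print(manip.hand_in())"
```

```text
the job is handed in; nothing more can be done
None
```

I pointed at the board tin, the garlic bulb and the pot's mouth, in that order, about 3.5 to 4 cm above each and still for at least 2.5 s. I handed the job in at about 21 s, still pointing at the pot, with no sign of contact.

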